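# Check a footstool for rocking, corner by corner

### The arm

A 6-joint arm with a two-finger parallel gripper is mounted at the origin on the work surface. World frame = base frame: x ahead of the robot, y to its left, z up, the work surface at z = 0. Lengths are in m, angles in rad, forces in N, time in s.
With the tool pointing down it reaches from about 0.3 to 0.875 m from the base axis. Payload 6.4 kg.
Tool frame: the origin (TCP) lies between the finger pads; the fingertips stand 19 mm ahead of it and the grasp point (between the pads) is the TCP; z points along the fingers, y is the direction in which the jaws open and shut (so a half turn about z gives the same grasp; the last joint's range is limited). The gripper opens to 85 mm and grips with 20 to 120 N. Pads are 22 mm wide; open, the fingers measure 114 mm over their backs; the gripper's body (76 mm by 85 mm) begins 54 mm behind the grasp point. The pads swing forward as they close: fully open they stand 13 mm farther back than shut.
Start: joints at [1.031, 0.181, 1.607, -0, 1.354, -0.206], TCP at [0.188, 0.543, 0.25] pointing down, gripper open.
Joint ranges: [-2.99, 2.99], [-0.89, 2.07], [0.3, 2.58], [-1.14, 4.28], [0, 2.63], [-3.12, 3.12]. Speed limits (rad/s): [2.57, 2.57, 3.01, 3.14, 3.14, 3.14].

### API

Orientations are given as a unit quaternion [w, x, y, z].
In Python, from bench import * gives the robot as it stands.
- The arm moves only by the tool apply_moves, never from a script. Its argument "moves" is a list that holds one entry, the list of rows, each a list of 7 numbers: the shift along the tool's x, y, z in cm, then the turn, a rotation vector about the tool's x, y, z in rad, then the opening, from 0 (shut) to 1 (fully open). A call has 1 to 8 rows; each row is the pose to reach, as a shift and turn from the pose commanded when the call began, along the tool's axes at that moment; what a row does not reach only later rows make up. A row lasts 1/10 s, in which the tool goes at most 50 mm and 8.59 degrees, less where a joint would pass 70% of its speed; a pose out of reach is approached as far as the arm can. A call with a gripper value outside its range is refused whole. The fingers move at their own pace and stop on an object; the grip force is fixed at half the most. Time passes only in rows, so rows that repeat a pose let the fingers close. It gives the time, the measured TCP pose, the force and the opening at its end, in the units of the state.
- get_obs(): the state, without advancing time (a new reading comes with each control period).
- camera(name): name is "scene" or "top" or "wrist"; returns the picture (480x640x3 uint8, red, green, blue); there is no depth.
- get_calibration(name): a dict with "vertical_fov" (degrees; the focal length in pixels is half the picture's height over the tangent of half this angle, whatever the lens; pixels are square), "cx", "cy" (the principal point, pixels), "R" (3x3) and "t" (3): a world point X has camera coordinates R X + t. Camera axes: x right, y down, z forward; pixel columns grow to the right and rows downward; lengths in m; the calibration is good to about 2 mm. A picture is of the moment at which its call begins: read the wrist's pose just before it. get_calibration takes no time and is no camera call; for the wrist camera it gives the pose at the moment of the call.
- hand_in(): hands the job in, once; it reports no verdict.
The state is a dict: "time_s": time; "q": joint angles; "dq": joint speeds; "joint_efforts": joint torques, N m; "eef_pos": TCP position; "eef_rot": TCP orientation; "wrist_force": force on the tool from outside, world axes, zero at the start; "torque": the same for the moment, N m; "opening": opening from 0.0 (shut) to 1.0 (fully open).
Only numpy, scipy, OpenCV 4.12 (cv2) and the standard library are available. Lean on these libraries where they do the work, as an engineer would, in place of code of your own. Each camera call takes 0.05 s, during which the arm holds its last target. There are 200 camera calls.

### The job

Check the small footstool for rocking: with the fingertips press lightly straight down on each corner of its seat, over the leg, for about half a second, going from a corner to the one diagonally opposite: near left, then far right, then near right, and last far left (left and right as seen from the robot). Do not push hard, and do not slide, tip or lift the stool. Leave the spirit level standing on the seat and all the other things where they are, and finish with the hand clear.

Things in the scene. Friction and masses are not known exactly. Their poses are not given: they have to be found in the camera images.
- stool: Loose wooden footstool, 1.1 to 1.7 kg. Seat 200 (x) x 290 (y) x 22 mm, top 160 above the bench, on four splayed legs. Origin on the bench under the seat's middle; x away from the robot, y to its left, turned at most 20 degrees. Its near-left foot is 4 mm short: that corner sinks about 3 mm under 1 to 2 N, then stands firm, and comes up when let go. The other corners do not give.
- corner_near_left: The near-left corner of the seat board (left and right as seen from the robot), unmarked. Origin on the seat's top face over the leg, 35 mm in from both edges, at x, y = -65, +110 mm in the stool's frame, 160 above the bench; axes as the stool's. The corner area spans about 35 mm each way around it: touch it there from above.
- corner_far_right: The far-right corner of the seat board (left and right as seen from the robot), unmarked. Origin on the seat's top face over the leg, 35 mm in from both edges, at x, y = +65, -110 mm in the stool's frame, 160 above the bench; axes as the stool's. The corner area spans about 35 mm each way around it: touch it there from above.
- corner_near_right: The near-right corner of the seat board (left and right as seen from the robot), unmarked. Origin on the seat's top face over the leg, 35 mm in from both edges, at x, y = -65, -110 mm in the stool's frame, 160 above the bench; axes as the stool's. The corner area spans about 35 mm each way around it: touch it there from above.
- corner_far_left: The far-left corner of the seat board (left and right as seen from the robot), unmarked. Origin on the seat's top face over the leg, 35 mm in from both edges, at x, y = +65, +110 mm in the stool's frame, 160 above the bench; axes as the stool's. The corner area spans about 35 mm each way around it: touch it there from above.
- level: Short spirit level (aluminium, black end caps) standing on edge along the middle of the stool's seat, loose, 24 x 232 x 46 high. Origin under its middle; y along its length. Bystander.
- glue_bottle: Bystander, loose: white glue bottle with a black conical nozzle, diameter 62, 165 high, standing beside the stool (mm). Origin at the middle of its underside, at bench height.
- sanding_block: Bystander, loose: cork sanding block 61 x 112 x 32 high, lying beside the stool (mm). Origin at the middle of its underside, at bench height.
- mallet: Bystander, loose: wooden mallet lying on its side beyond the stool: head 120 x 62 x 80 high, handle 24 thick; about 320 long overall (mm). Origin at the middle of its underside, at bench height.
- tape_measure: Bystander, loose: grey tape measure, case 72 x 36 x 66 high, standing beside the stool (mm). Origin at the middle of its underside, at bench height.
- finish_jar: Bystander, loose: amber jar of finish with a steel lid, diameter 72, 94 high, standing beside the stool (mm). Origin at the middle of its underside, at bench height.
- try_square: Bystander, loose: try square lying flat: dark wooden stock 120 x 28 x 16, steel blade 34 wide reaching 174 from the stock's centre line (mm). Origin at the middle of its underside, at bench height (of the stock's underside).
- pencil: Bystander, loose: flat red carpenter's pencil 11 x 170 x 8, lying on the robot's side of the stool (mm). Origin at the middle of its underside, at bench height.

How it is judged:
On the way, in this order (a step that is already met when the one before it is completed fails the run):
1. the near-left corner is pressed lightly with the fingertips (0.6 to 35 N) for 0.2 s (contact force between the fingers and corner_near_left above 0.6 N and contact force between the fingers and stool below 35 N), for 0.2 s.
2. the far-right corner is pressed lightly with the fingertips (0.6 to 35 N) for 0.2 s (contact force between the fingers and corner_far_right above 0.6 N and contact force between the fingers and stool below 35 N), for 0.2 s.
3. the near-right corner is pressed lightly with the fingertips (0.6 to 35 N) for 0.2 s (contact force between the fingers and corner_near_right above 0.6 N and contact force between the fingers and stool below 35 N), for 0.2 s.
4. the far-left corner is pressed lightly with the fingertips (0.6 to 35 N) for 0.2 s (contact force between the fingers and corner_far_left above 0.6 N and contact force between the fingers and stool below 35 N), for 0.2 s.
At the end, for the whole second after the job is handed in: The stool stands at rest on its feet within 20 mm of where it was, tilted less than 0.04 rad; the level still stands on its seat; the level and every bystander are within 20 mm of where they were (distance of each of stool, level, glue_bottle, sanding_block, mallet, tape_measure, finish_jar, try_square, pencil from where it was at the start of the episode below 0.02 m and angle between stool's own z axis and vertical below 0.04 rad and linear speed of stool below 0.02 m/s and z of level in the frame of stool above 0.15 m and angle between level's own z axis and vertical below 0.1 rad); the robot touches nothing.
It fails at once if the stool is pushed hard (over 35 N) (contact force between the arm and stool above 35 N).
It fails at once if the stool is slid (more than 20 mm), tipped (more than 0.06 rad) or lifted (more than 12 mm) (distance of stool from where it was at the start of the episode above 0.02 m or angle between stool's own z axis and vertical above 0.06 rad or height (world z) of stool above 0.012 m).
It fails at once if the level is knocked over or shifted more than 20 mm (distance of level from where it was at the start of the episode above 0.02 m or angle between level's own z axis and vertical above 0.15 rad).
It fails at once if a bystander is moved more than 20 mm (distance of any of glue_bottle, sanding_block, mallet, tape_measure, finish_jar, try_square, pencil from where it was at the start of the episode above 0.02 m).
It also fails if it takes over 59 s, if anything falls off the work surface, if the arm or the gripper's body presses on something with over 40 N, if the wrist force passes 120 N, or if a joint passes its speed limit or range.

## Working session

There is one attempt and no reset: what is moved stays moved. The work goes in short steps, Python scripts to look and compute and a tool call to move; the robot and the scene stay as the last step left them, time stands still between calls to the robot, and variables do not carry over. Pictures are saved under pics/ and viewed, about 8 in all and at most 12, crops included, and the job is handed in when it is done.

Besides the shell and the picture viewer there is one more tool, called after "Emit:" as a command line: name --argument value ..., lists and objects as JSON in quotes. apply_moves: Moves the arm, as the interface text tells. Its arguments: {"type":"object","properties":{"moves":{"type":"array","items":{"type":"array","items":{"type":"array","items":{"type":"number"}}}}},"required":["moves"]}

```bash
mkdir -p pics; python3 - <<'E'
from bench import *
import cv2,numpy as np
for n in("top","scene"):
    im=camera(n);cv2.imwrite(f"pics/{n}0.png",im[:,:,::-1]);c=get_calibration(n);print(n,c)
o=get_obs();print(o)
E
```

```text
top {'vertical_fov': 57.164527820425306, 'cx': 319.0182685100115, 'cy': 235.62441752179703, 'R': array([[-0.01679746, -0.99982762, -0.00791057],
       [-0.98909565,  0.01777387, -0.1461981 ],
       [ 0.1463135 ,  0.00536855, -0.9892237 ]]), 't': array([0.02015767, 0.57809865, 0.91771932])}
scene {'vertical_fov': 54.3761226051918, 'cx': 318.74835533330287, 'cy': 241.50124250565548, 'R': array([[-0.85642452,  0.51621888,  0.00742313],
       [ 0.40904344,  0.68724921, -0.60030991],
       [-0.31499285, -0.51108375, -0.79973302]]), 't': array([ 0.46179669, -0.16245058,  1.51200163])}
{'time_s': 0.1, 'q': array([ 1.03071751e+00,  1.81473546e-01,  1.60790903e+00,  4.98704850e-06,
        1.35378379e+00, -2.06287572e-01]), 'dq': array([-0.00022166, -0.00103385, -0.00211765,  0.00119712, -0.00068476,
       -0.00066843]), 'joint_efforts': array([ 8.06022636e-04, -4.45872080e+01, -3.52240062e+01, -2.86811674e-04,
        4.12013105e-03,  1.74942795e-05]), 'eef_pos': array([0.18811796, 0.54286716, 0.24946989]), 'eef_rot': array([-2.89140227e-04,  1.66122392e-01,  9.86104828e-01, -7.31810649e-04]), 'wrist_force': array([-0.2537438 , -0.39156445,  0.17190685]), 'torque': array([ 0.03818938,  0.02084873, -0.00843474]), 'opening': 1.0003726848217427}
```

View pics/top0.png

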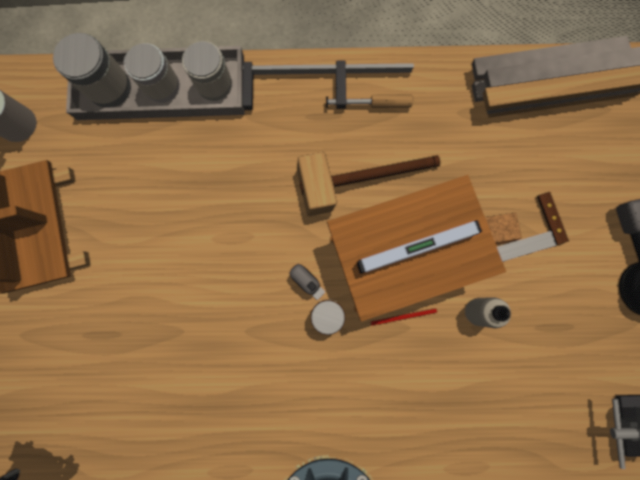

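View pics/scene0.png

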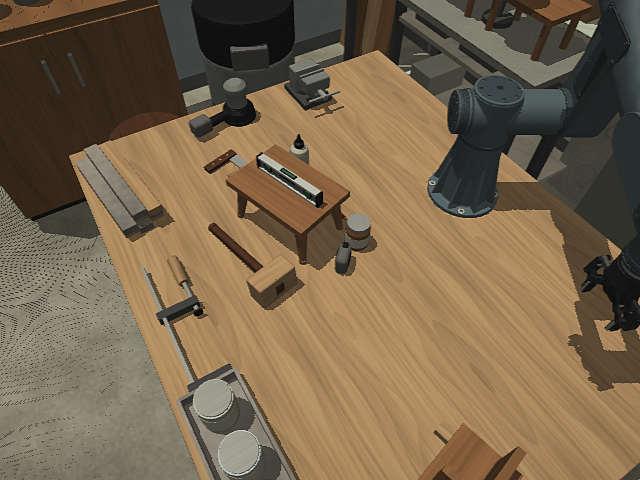

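The top view shows the stool seat with corners near (328,224), (469,178), (505,270) and (362,320), and the level along its middle. The glue bottle at (490,312) stands near the near-right corner, and the jar at (328,317) and tape measure at (306,281) are left of the near-left corner. Next I fit the seat outline.

```bash
cat > h.py <<'E'
from bench import *
import cv2,numpy as np
def ray(n,uv,z):
    c=get_calibration(n);f=240/np.tan(np.radians(c["vertical_fov"]/2))
    uv=np.atleast_2d(uv).astype(float)
    d=np.c_[(uv[:,0]-c["cx"])/f,(uv[:,1]-c["cy"])/f,np.ones(len(uv))]@c["R"]
    C=-c["R"].T@c["t"]
    return C+d*((z-C[2])/d[:,2])[:,None]
E
python3 - <<'E'
from h import *
im=cv2.imread("pics/top0.png");hsv=cv2.cvtColor(im,cv2.COLOR_BGR2HSV)
for p in [(350,240),(440,200),(470,260),(380,300),(400,340),(500,330),(300,250),(450,300)]: print(p,hsv[p[1],p[0]])
c=get_calibration("top");print("cam",-c["R"].T@c["t"])
rough=np.array([(328,224),(469,178),(505,270),(362,320)])
# sub-pixel edges: strongest gradient across each rough side, line fit, intersect
g=cv2.GaussianBlur(hsv[:,:,2].astype(np.float32),(0,0),1.0)
L=[]
for i in range(4):
    a,b=rough[i].astype(float),rough[(i+1)%4].astype(float);t=(b-a)/np.linalg.norm(b-a);n=np.array([t[1],-t[0]])
    pts=[];s=np.arange(-7,7.1,.25)
    for k in np.linspace(.12,.88,60):
        q=(a+(b-a)*k)+s[:,None]*n
        v=cv2.remap(g,q[:,0:1].astype(np.float32),q[:,1:2].astype(np.float32),cv2.INTER_LINEAR).ravel()
        gr=np.gradient(v);j=np.argmax(gr);pts.append(q[j])
    pts=np.array(pts,np.float32)
    vx,vy,x,y=cv2.fitLine(pts,cv2.DIST_HUBER,0,.01,.01).ravel()
    nn=np.array([-vy,vx]);r=(pts-[x,y])@nn;print("resid",np.median(abs(r)));L.append((nn,nn@[x,y]))
C=np.array([np.linalg.solve([L[i-1][0],L[i][0]],[L[i-1][1],L[i][1]]) for i in range(4)])
print("corners px FL FR NR NL\n",C.round(1))
W=ray("top",C,.16);print(W.round(4))
print("sides",[round(float(np.linalg.norm(W[i]-W[(i+1)%4])),4) for i in range(4)])
FL,FR,NR,NL=W[:,:2]
ys=(FL+NL-FR-NR);xs=FL+FR-NL-NR
print("yaw",np.degrees(np.arctan2(-ys[0],ys[1])),np.degrees(np.arctan2(xs[1],xs[0])),"mid",W.mean(0))
# level ends, top at .206
m=(hsv[:,:,1]<80)&(hsv[:,:,2]>120);m=m.astype(np.uint8)
k=np.zeros_like(m);cv2.fillConvexPoly(k,C.astype(np.int32),1);m*=k
ct=max(cv2.findContours(m,0,1)[0],key=cv2.contourArea);r=cv2.minAreaRect(ct);print("level px",r);print(ray("top",cv2.boxPoints(r),.206).round(3))
big=cv2.resize(im[150:350,270:590],None,fx=2.5,fy=2.5,interpolation=cv2.INTER_CUBIC)
for p in C: cv2.circle(big,tuple(((p-[270,150])*2.5).astype(int).tolist()),4,(255,0,0),1)
cv2.imwrite("pics/crop1.png",big)
E
```

```text
(350, 240) [ 14 171 149]
(440, 200) [ 14 175 153]
(470, 260) [ 14 172 145]
(380, 300) [ 14 173 150]
(400, 340) [ 16 137 162]
(500, 330) [ 16 138 164]
(300, 250) [ 16 138 175]
(450, 300) [ 17 133 172]
cam [0.43785873 0.00495231 0.99250609]
resid 0.51303196
resid 0.4828481
resid 0.70618975
resid 1.5225072
corners px FL FR NR NL
 [[322.5 220.4]
 [467.7 175.8]
 [507.4 274. ]
 [361.  329.1]]
[[ 0.5903  0.0022  0.16  ]
 [ 0.6734 -0.2816  0.16  ]
 [ 0.4818 -0.3433  0.16  ]
 [ 0.3847 -0.0652  0.16  ]]
sides [0.2957, 0.2013, 0.2946, 0.2164]
yaw 17.770784754424138 18.021279148748427 mid [ 0.53256327 -0.17198299  0.16      ]
level px ((419.71563720703125, 245.66261291503906), (13.470727920532227, 119.80730438232422), 71.2413558959961)
[[ 0.511 -0.065  0.206]
 [ 0.578 -0.272  0.206]
 [ 0.554 -0.278  0.206]
 [ 0.488 -0.072  0.206]]
```

View pics/crop1.png

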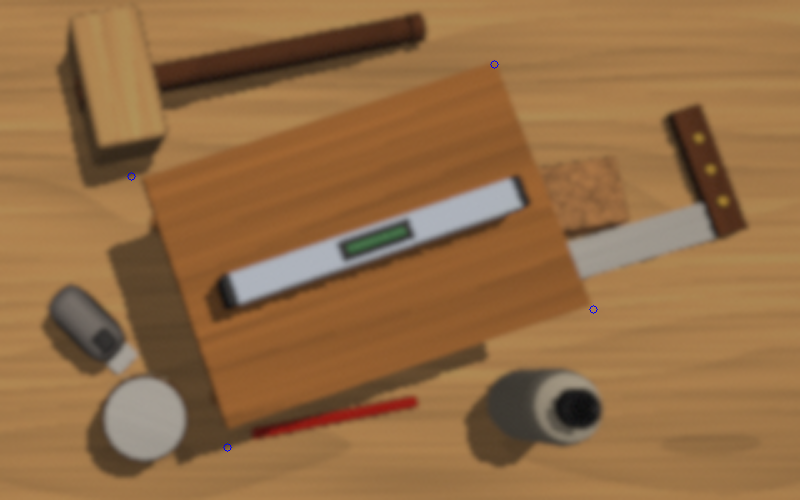

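The blue marks sit outside the true corners because the value gradient picked up shadows. I'll refit on saturation.

```bash
python3 - <<'E'
from h import *
from scipy.spatial.transform import Rotation as Ro
im=cv2.imread("pics/top0.png");hsv=cv2.cvtColor(im,cv2.COLOR_BGR2HSV)
rough=np.array([(328.4,221.6),(467.6,176.8),(504.8,271.6),(362,322)])
g=cv2.GaussianBlur(hsv[:,:,0].astype(np.float32)*-8+hsv[:,:,1]-0*hsv[:,:,2],(0,0),1.)
out=[]
for name,g in (("sat",g),("red",cv2.GaussianBlur(-im[:,:,0].astype(np.float32)-im[:,:,1],(0,0),1.))):
    L=[]
    for i in range(4):
        a,b=rough[i],rough[(i+1)%4];t=(b-a)/np.linalg.norm(b-a);n=np.array([t[1],-t[0]])
        pts=[];s=np.arange(-5,5.1,.25)
        for k in np.linspace(.1,.9,60):
            q=(a+(b-a)*k)+s[:,None]*n
            v=cv2.remap(g,q[:,0:1].astype(np.float32),q[:,1:2].astype(np.float32),cv2.INTER_LINEAR).ravel()
            pts.append(q[np.argmin(np.gradient(v))])
        pts=np.array(pts,np.float32)
        vx,vy,x,y=cv2.fitLine(pts,cv2.DIST_HUBER,0,.01,.01).ravel();nn=np.array([-vy,vx])
        L.append((nn,nn@[x,y]))
    C=np.array([np.linalg.solve([L[i-1][0],L[i][0]],[L[i-1][1],L[i][1]]) for i in range(4)])
    W=ray("top",C,.16);FL,FR,NR,NL=W[:,:2];ys=FL+NL-FR-NR;xs=FL+FR-NL-NR
    print(name,C.round(1).tolist(),"sides",[round(float(np.linalg.norm(W[i]-W[(i+1)%4])),4) for i in range(4)])
    print(" yaw",np.degrees(np.arctan2(-ys[0],ys[1])),np.degrees(np.arctan2(xs[1],xs[0])),"mid",W.mean(0))
    a=np.arctan2(-ys[0],ys[1]);R=np.array([[np.cos(a),-np.sin(a)],[np.sin(a),np.cos(a)]]);m=W.mean(0)[:2]
    o=get_obs();w=o["eef_rot"];T=Ro.from_quat(w[[1,2,3,0]])
    for nm,p in (("NL",(-.065,.11)),("FR",(.065,-.11)),("NR",(-.065,-.11)),("FL",(.065,.11))):
        P=m+R@p;d=T.inv().apply(np.r_[P,.25]-o["eef_pos"])*100;print(" ",nm,P.round(4),"r",np.hypot(*P).round(3),"tool cm",d.round(2))
print(T.as_matrix().round(3))
E
```

```text
sat [[325.70001220703125, 221.0], [467.5, 174.0], [506.20001220703125, 271.6000061035156], [359.79998779296875, 322.29998779296875]] sides [0.2911, 0.2, 0.292, 0.2012]
 yaw 17.6802879980588 17.370732559882608 mid [ 0.53741023 -0.17258627  0.16      ]
  NL [ 0.4421 -0.0875] r 0.451 tool cm [-4.465e+01 -5.124e+01  1.000e-02]
  FR [ 0.6327 -0.2576] r 0.683 tool cm [-6.824e+01 -6.107e+01  2.000e-02]
  NR [ 0.5089 -0.2971] r 0.589 tool cm [-5.783e+01 -6.885e+01  3.000e-02]
  FL [ 0.5659 -0.048 ] r 0.568 tool cm [-55.06 -43.45  -0.  ]
red [[323.8999938964844, 221.39999389648438], [467.29998779296875, 174.1999969482422], [506.20001220703125, 272.0], [360.1000061035156, 328.70001220703125]] sides [0.294, 0.2004, 0.2952, 0.2128]
 yaw 18.636340815788582 17.437117214316615 mid [ 0.53401533 -0.17162965  0.16      ]
  NL [ 0.4373 -0.0882] r 0.446 tool cm [-4.421e+01 -5.146e+01  1.000e-02]
  FR [ 0.6308 -0.2551] r 0.68 tool cm [-6.796e+01 -6.089e+01  2.000e-02]
  NR [ 0.5076 -0.2966] r 0.588 tool cm [-5.769e+01 -6.885e+01  3.000e-02]
  FL [ 0.5605 -0.0466] r 0.562 tool cm [-54.49 -43.5   -0.  ]
[[-0.945  0.328 -0.001]
 [ 0.328  0.945 -0.001]
 [ 0.    -0.002 -1.   ]]
```

Saturation fit: sides measure 291 × 200 mm against the true 290 × 200, so I accept it. Now moving to above near-left with the gripper shut.

Emit:
apply_moves --moves '[[[-2,-2.3,-1,0,0,0,0],[-5,-5.7,-2,0,0,0,0],[-8,-9.2,-2,0,0,0,0],[-11,-12.6,-2,0,0,0,0],[-14,-16.1,-2,0,0,0,0],[-17,-19.5,-2,0,0,0,0],[-20,-23,-2,0,0,0,0],[-23,-26.4,-2,0,0,0,0]]]'

```text
time_s: 0.9
eef_pos: [0.3192, 0.2168, 0.2701]
eef_rot: [0.0, 0.166, 0.986, 0.0]
wrist_force: [0.7, 0.0, -0.6]
opening: 0.002
```

Emit:
apply_moves --moves '[[[-3,-3.5,0,0,0,0,0],[-6,-7,0,0,0,0,0],[-9,-10.4,0,0,0,0,0],[-12,-13.8,0,0,0,0,0],[-15,-17.3,0,0,0,0,0],[-18,-20.7,0,0,0,0,0],[-20.5,-23.6,0,0,0,0,0],[-21.6,-24.8,0,0,0,0,0]]]'

```text
time_s: 1.7
eef_pos: [0.4425, -0.0895, 0.27]
eef_rot: [-0.0, 0.168, 0.986, -0.0]
wrist_force: [-0.4, 1.1, 0.2]
opening: -0.0
```

Emit:
apply_moves --moves '[[[0,0,0,0,0,0,0],[0,0,0,0,0,0,0],[0,0,0,0,0,0,0]]]'

```text
time_s: 2.0
eef_pos: [0.4416, -0.0852, 0.2701]
eef_rot: [-0.0, 0.165, 0.986, 0.0]
wrist_force: [0.1, -0.6, -0.4]
opening: 0.001
```

```bash
python3 - <<'E'
from h import *
im=camera("wrist");a=camera("scene")[90:290,180:420];a=cv2.resize(a,(576,480))
cv2.imwrite("pics/w1.png",cv2.resize(np.hstack([cv2.resize(im,(640,480)),a]),None,fx=.65,fy=.65)[:,:,::-1])
o=get_obs();print(o["eef_pos"],o["eef_rot"],o["wrist_force"],o["time_s"])
c=get_calibration("wrist");f=240/np.tan(np.radians(c["vertical_fov"]/2))
for p in [(.4421,-.0875,.16),tuple(o["eef_pos"])]:
    X=c["R"]@np.array(p)+c["t"];print(p,(f*X[0]/X[2]+c["cx"],f*X[1]/X[2]+c["cy"]))
E
```

```text
[ 0.44172943 -0.0852672   0.27033848] [4.35958645e-05 1.65212466e-01 9.86257994e-01 9.16161083e-05] [-0.86405775  0.69828163 -0.47810117] 2.1
(0.4421, -0.0875, 0.16) (np.float64(312.8893472863561), np.float64(249.98954030017296))
(np.float64(0.4417294294858745), np.float64(-0.0852672003003497), np.float64(0.27033848040527136)) (np.float64(315.1555849020847), np.float64(329.67638152140796))
```

View pics/w1.png

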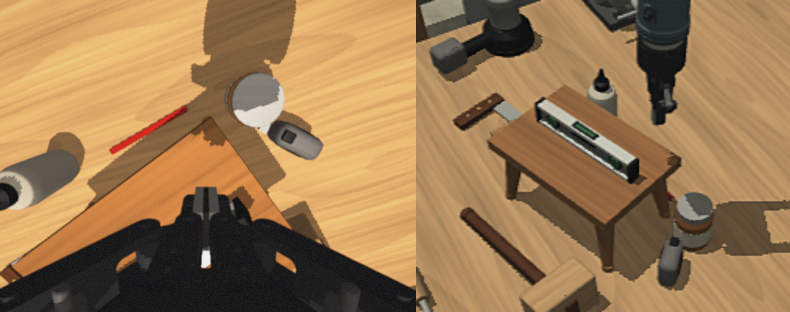

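The wrist view shows the near-left corner at about (210,118) in the picture. The shut fingers are over the seat about 35 mm in, with the jar and tape clear. Descending.

Emit:
apply_moves --moves '[[[0,0,2,0,0,0,0],[0,0,4,0,0,0,0],[0,0,6,0,0,0,0],[0,0,7.5,0,0,0,0],[0,0,8.3,0,0,0,0],[0,0,8.6,0,0,0,0],[0,0,8.6,0,0,0,0]]]'

```text
time_s: 2.8
eef_pos: [0.4421, -0.0863, 0.1845]
eef_rot: [0.0, 0.166, 0.986, -0.0]
wrist_force: [-0.0, 0.5, 0.1]
opening: 0.001
```

Emit:
apply_moves --moves '[[[0,0,0.1,0,0,0,0],[0,0,0.2,0,0,0,0],[0,0,0.3,0,0,0,0],[0,0,0.4,0,0,0,0],[0,0,0.5,0,0,0,0],[0,0,0.5,0,0,0,0]]]'

```text
time_s: 3.4
eef_pos: [0.4419, -0.0866, 0.1791]
eef_rot: [-0.0, 0.166, 0.986, 0.0]
wrist_force: [-0.2, -0.1, -0.3]
opening: 0.003
```

Emit:
apply_moves --moves '[[[0,0,0.05,0,0,0,0],[0,0,0.1,0,0,0,0],[0,0,0.15,0,0,0,0],[0,0,0.2,0,0,0,0],[0,0,0.2,0,0,0,0]]]'

```text
time_s: 3.9
eef_pos: [0.4413, -0.0864, 0.1784]
eef_rot: [-0.001, 0.166, 0.986, -0.0]
wrist_force: [-8.9, 2.1, 14.9]
opening: -0.001
```

Emit:
apply_moves --moves '[[[0,0,-0.04,0,0,0,0],[0,0,-0.04,0,0,0,0],[0,0,-0.04,0,0,0,0]]]'

```text
time_s: 4.2
eef_pos: [0.4416, -0.0865, 0.1786]
eef_rot: [-0.001, 0.166, 0.986, -0.0]
wrist_force: [-6.1, 2.0, 11.5]
opening: -0.003
```

Emit:
apply_moves --moves '[[[0,0,-0.3,0,0,0,0],[0,0,-1,0,0,0,0],[0,0,-4,0,0,0,0],[0,0,-7.5,0,0,0,0],[0,0,-9.2,0,0,0,0],[0,0,-9.2,0,0,0,0]]]'

```text
time_s: 4.8
eef_pos: [0.4437, -0.0874, 0.273]
eef_rot: [0.003, 0.166, 0.986, -0.001]
wrist_force: [-0.0, -0.7, 0.5]
opening: -0.001
```

Emit:
apply_moves --moves '[[[-2,-0.8,0,0,0,0,0],[-6,-2.5,0,0,0,0,0],[-10,-4.2,0,0,0,0,0],[-14,-5.8,0,0,0,0,0],[-18,-7.5,0,0,0,0,0],[-21.5,-9,0,0,0,0,0],[-23.6,-9.9,0,0,0,0,0],[-23.6,-9.9,0,0,0,0,0]]]'

```text
time_s: 5.6
eef_pos: [0.6332, -0.2594, 0.2668]
eef_rot: [-0.001, 0.167, 0.986, 0.0]
wrist_force: [-0.5, -0.1, -0.8]
opening: -0.001
```

```bash
python3 - <<'E'
from h import *
a=camera("top");b=cv2.imread("pics/top0.png")[:,:,::-1]
s=np.hstack([a[130:350,270:590],camera("scene")[90:310,180:420]]);cv2.imwrite("pics/t2.png",cv2.resize(s,None,fx=1.4,fy=1.4)[:,:,::-1])
o=get_obs();print(o["eef_pos"],o["wrist_force"],o["time_s"])
E
```

```text
[ 0.63188731 -0.25717808  0.26757352] [ 0.29359552  0.05650902 -0.36187793] 5.7
```

View pics/t2.png

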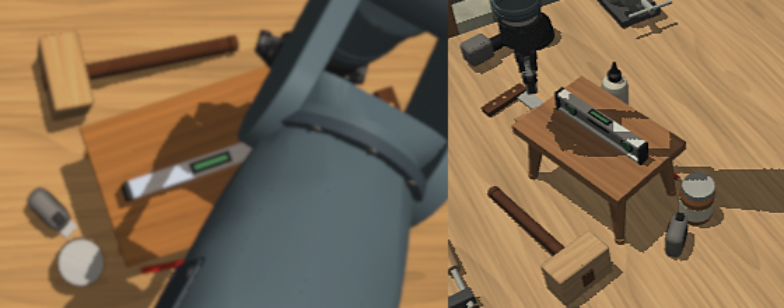

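Everything is in place, and the tool is over the far-right corner.

Emit:
apply_moves --moves '[[[0,0,2,0,0,0,0],[0,0,4,0,0,0,0],[0,0,6,0,0,0,0],[0,0,7.3,0,0,0,0],[0,0,8,0,0,0,0],[0,0,8.2,0,0,0,0],[0,0,8.2,0,0,0,0]]]'

```text
time_s: 6.4
eef_pos: [0.6327, -0.2574, 0.1882]
eef_rot: [0.0, 0.166, 0.986, -0.0]
wrist_force: [0.4, -0.4, 1.3]
opening: 0.003
```

Emit:
apply_moves --moves '[[[0,0,0.1,0,0,0,0],[0,0,0.2,0,0,0,0],[0,0,0.3,0,0,0,0],[0,0,0.3,0,0,0,0]]]'

```text
time_s: 6.8
eef_pos: [0.6326, -0.2575, 0.1848]
eef_rot: [0.0, 0.166, 0.986, -0.0]
wrist_force: [0.1, 0.0, -0.4]
opening: 0.001
```

Emit:
apply_moves --moves '[[[0,0,0.1,0,0,0,0],[0,0,0.2,0,0,0,0],[0,0,0.3,0,0,0,0],[0,0,0.35,0,0,0,0],[0,0,0.35,0,0,0,0]]]'

```text
time_s: 7.3
eef_pos: [0.6325, -0.2574, 0.181]
eef_rot: [-0.0, 0.166, 0.986, 0.0]
wrist_force: [-0.5, 0.6, 0.0]
opening: 0.002
```

Emit:
apply_moves --moves '[[[0,0,0.05,0,0,0,0],[0,0,0.1,0,0,0,0],[0,0,0.15,0,0,0,0],[0,0,0.2,0,0,0,0],[0,0,0.2,0,0,0,0]]]'

```text
time_s: 7.8
eef_pos: [0.6326, -0.2574, 0.1792]
eef_rot: [0.0, 0.166, 0.986, -0.0]
wrist_force: [0.3, 0.7, -0.1]
opening: -0.0
```

Emit:
apply_moves --moves '[[[0,0,0.03,0,0,0,0],[0,0,0.06,0,0,0,0],[0,0,0.09,0,0,0,0],[0,0,0.09,0,0,0,0]]]'

```text
time_s: 8.2
eef_pos: [0.6326, -0.2575, 0.1791]
eef_rot: [0.0, 0.166, 0.986, -0.0]
wrist_force: [-2.1, 1.1, 5.2]
opening: 0.001
```

Emit:
apply_moves --moves '[[[0,0,0.03,0,0,0,0],[0,0,0.03,0,0,0,0],[0,0,0.03,0,0,0,0],[0,0,0.03,0,0,0,0]]]'

```text
time_s: 8.6
eef_pos: [0.6326, -0.2575, 0.1791]
eef_rot: [0.0, 0.166, 0.986, -0.0]
wrist_force: [-2.2, 0.6, 5.3]
opening: -0.001
```

Emit:
apply_moves --moves '[[[0,0,0,0,0,0,0],[0,0,0,0,0,0,0]]]'

```text
time_s: 8.8
eef_pos: [0.6326, -0.2575, 0.179]
eef_rot: [0.0, 0.166, 0.986, -0.0]
wrist_force: [-3.4, 1.2, 6.0]
opening: 0.004
```

Far-right was pressed at about 5–6 N for over 0.5 s and was firm at the expected height. Next is near-right.

Emit:
apply_moves --moves '[[[0,0,-0.3,0,0,0,0],[0,0,-1,0,0,0,0],[0,0,-4,0,0,0,0],[0,0,-7.5,0,0,0,0],[0,0,-9,0,0,0,0],[0,0,-9,0,0,0,0]]]'

```text
time_s: 9.4
eef_pos: [0.6339, -0.2582, 0.2714]
eef_rot: [0.003, 0.166, 0.986, -0.001]
wrist_force: [-0.1, 0.5, 0.2]
opening: 0.004
```

Emit:
apply_moves --moves '[[[2,-1.5,0,0,0,0,0],[5,-3.7,0,0,0,0,0],[8,-6,0,0,0,0,0],[10.4,-7.8,0,0,0,0,0],[10.4,-7.8,0,0,0,0,0],[10.4,-7.8,0,0,0,0,0]]]'

```text
time_s: 10.0
eef_pos: [0.5081, -0.2969, 0.2666]
eef_rot: [-0.001, 0.167, 0.986, 0.001]
wrist_force: [-0.1, -0.3, 0.5]
opening: 0.0
```

Emit:
apply_moves --moves '[[[0,0,2,0,0,0,0],[0,0,4,0,0,0,0],[0,0,6,0,0,0,0],[0,0,7.3,0,0,0,0],[0,0,8,0,0,0,0],[0,0,8.3,0,0,0,0],[0,0,8.3,0,0,0,0],[0,0,8.3,0,0,0,0]]]'

```text
time_s: 10.8
eef_pos: [0.5093, -0.2974, 0.1859]
eef_rot: [0.001, 0.166, 0.986, -0.0]
wrist_force: [0.6, 0.7, 0.3]
opening: 0.001
```

Emit:
apply_moves --moves '[[[0,0,0.15,0,0,0,0],[0,0,0.3,0,0,0,0],[0,0,0.45,0,0,0,0],[0,0,0.55,0,0,0,0],[0,0,0.6,0,0,0,0],[0,0,0.6,0,0,0,0]]]'

```text
time_s: 11.4
eef_pos: [0.5087, -0.2971, 0.1791]
eef_rot: [-0.0, 0.166, 0.986, 0.0]
wrist_force: [-0.8, 0.6, 0.6]
opening: -0.001
```

Emit:
apply_moves --moves '[[[0,0,0.05,0,0,0,0],[0,0,0.1,0,0,0,0],[0,0,0.13,0,0,0,0],[0,0,0.13,0,0,0,0]]]'

```text
time_s: 11.8
eef_pos: [0.5087, -0.2971, 0.179]
eef_rot: [0.0, 0.166, 0.986, -0.0]
wrist_force: [-3.6, 2.6, 8.9]
opening: -0.003
```

Emit:
apply_moves --moves '[[[0,0,0,0,0,0,0],[0,0,0,0,0,0,0],[0,0,0,0,0,0,0],[0,0,0,0,0,0,0]]]'

```text
time_s: 12.2
eef_pos: [0.5087, -0.2971, 0.1791]
eef_rot: [0.0, 0.166, 0.986, -0.0]
wrist_force: [-4.5, 2.6, 8.3]
opening: -0.004
```

Emit:
apply_moves --moves '[[[0,0,-0.3,0,0,0,0],[0,0,-1,0,0,0,0],[0,0,-4,0,0,0,0],[0,0,-7.5,0,0,0,0],[0,0,-9,0,0,0,0],[0,0,-9,0,0,0,0]]]'

```text
time_s: 12.8
eef_pos: [0.5099, -0.2981, 0.2706]
eef_rot: [0.002, 0.166, 0.986, -0.001]
wrist_force: [0.5, -0.4, -0.4]
opening: 0.0
```

Emit:
apply_moves --moves '[[[0.2,2,0,0,0,0,0],[0.7,6,0,0,0,0,0],[1.1,10,0,0,0,0,0],[1.5,14,0,0,0,0,0],[2,18,0,0,0,0,0],[2.4,22,0,0,0,0,0],[2.8,25.4,0,0,0,0,0],[2.8,25.4,0,0,0,0,0]]]'

```text
time_s: 13.6
eef_pos: [0.565, -0.0437, 0.2654]
eef_rot: [-0.002, 0.164, 0.986, 0.001]
wrist_force: [-0.1, -0.2, -1.2]
opening: -0.002
```

Emit:
apply_moves --moves '[[[0,0,0,0,0,0,0],[0,0,2,0,0,0,0],[0,0,4,0,0,0,0],[0,0,6,0,0,0,0],[0,0,7.3,0,0,0,0],[0,0,8,0,0,0,0],[0,0,8.2,0,0,0,0],[0,0,8.2,0,0,0,0]]]'

```text
time_s: 14.4
eef_pos: [0.5657, -0.0483, 0.1859]
eef_rot: [0.0, 0.166, 0.986, -0.0]
wrist_force: [-0.6, 0.6, 0.4]
opening: -0.001
```

Emit:
apply_moves --moves '[[[0,0,0.15,0,0,0,0],[0,0,0.3,0,0,0,0],[0,0,0.45,0,0,0,0],[0,0,0.55,0,0,0,0],[0,0,0.6,0,0,0,0],[0,0,0.6,0,0,0,0]]]'

```text
time_s: 15.0
eef_pos: [0.5654, -0.0478, 0.1796]
eef_rot: [-0.0, 0.166, 0.986, 0.0]
wrist_force: [0.5, 0.7, -0.1]
opening: -0.0
```

Emit:
apply_moves --moves '[[[0,0,0.05,0,0,0,0],[0,0,0.1,0,0,0,0],[0,0,0.13,0,0,0,0],[0,0,0.13,0,0,0,0]]]'

```text
time_s: 15.4
eef_pos: [0.5656, -0.0479, 0.1791]
eef_rot: [0.0, 0.166, 0.986, -0.0]
wrist_force: [-0.7, 0.9, 5.3]
opening: -0.0
```

Emit:
apply_moves --moves '[[[0,0,0.02,0,0,0,0],[0,0,0.02,0,0,0,0],[0,0,0.02,0,0,0,0],[0,0,0.02,0,0,0,0],[0,0,0.02,0,0,0,0]]]'

```text
time_s: 15.9
eef_pos: [0.5656, -0.0479, 0.1791]
eef_rot: [0.0, 0.166, 0.986, -0.0]
wrist_force: [-2.9, 1.6, 5.9]
opening: -0.001
```

Emit:
apply_moves --moves '[[[0,0,-0.3,0,0,0,0],[0,0,-1,0,0,0,0],[0,0,-4,0,0,0,0],[0,0,-7.5,0,0,0,0],[0,0,-10,0,0,0,0],[0,0,-10,0,0,0,0]]]'

```text
time_s: 16.5
eef_pos: [0.5677, -0.0485, 0.2833]
eef_rot: [0.004, 0.166, 0.986, -0.001]
wrist_force: [0.4, -0.0, 0.4]
opening: -0.003
```

Emit:
apply_moves --moves '[[[1,2,0,0,0,0,0],[2,6,-0.5,0,0,0,0],[3,10,-1,0,0,0,0],[4,14,-1,0,0,0,0],[5,18,-1,0,0,0,0],[6,22,-1,0,0,0,0],[6,24,-1,0,0,0,0],[6,24,-1,0,0,0,0]]]'

```text
time_s: 17.3
eef_pos: [0.587, 0.2012, 0.2871]
eef_rot: [-0.001, 0.164, 0.986, 0.0]
wrist_force: [0.2, -0.2, -0.3]
opening: -0.003
```

```bash
python3 - <<'E'
from h import *
a=camera("top");b=cv2.imread("pics/top0.png")[:,:,::-1]
d=cv2.absdiff(a,b)
s=np.vstack([a[140:350,240:600],d[140:350,240:600]*2]);s=np.hstack([s,cv2.resize(camera("scene")[90:310,180:420],(420,420))]);cv2.imwrite("pics/t3.png",s[:,:,::-1])
o=get_obs();print(o["eef_pos"],o["wrist_force"],o["time_s"])
for n,i in(("0",b),("1",a)):
    h=cv2.cvtColor(np.ascontiguousarray(i),cv2.COLOR_RGB2HSV)
    m=((h[:,:,1]<80)&(h[:,:,2]>120)).astype(np.uint8);k=np.zeros_like(m);cv2.rectangle(k,(345,210),(485,285),1,-1);m*=k
    ct=max(cv2.findContours(m,0,1)[0],key=cv2.contourArea);print(n,cv2.minAreaRect(ct))
E
```

```text
[0.58699179 0.19850561 0.28720719] [ 0.79003828 -0.85481693 -0.9601604 ] 17.4
0 ((419.71563720703125, 245.66261291503906), (13.470727920532227, 119.80730438232422), 71.2413558959961)
1 ((419.7653503417969, 245.809814453125), (13.841817855834961, 120.44842529296875), 71.22196960449219)
```

View pics/t3.png

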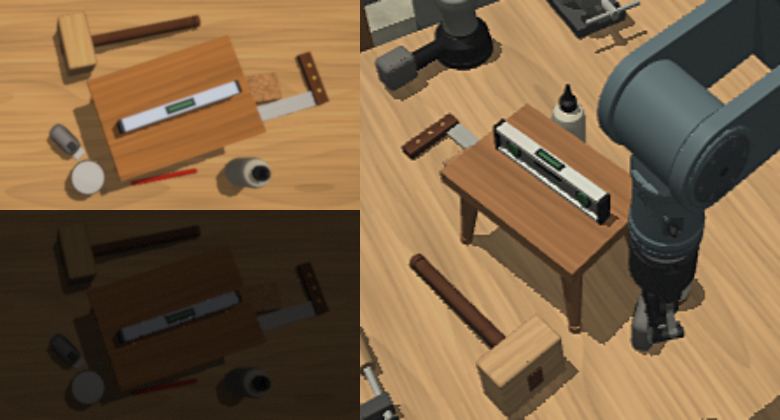

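All objects appear unmoved: the level has shifted under 0.2 px and the difference image shows only a uniform brightness change. The hand is clear at (0.587, 0.199, 0.287).

```bash
python3 -c "
from bench import *
print(hand_in())"
```

```text
the job is handed in; nothing more can be done
None
```

I pressed all four corners in the order asked and handed the job in at about 17.4 s, with the hand clear to the left of the stool. No verdict came back. The one check that disagreed is at near-left: I did not see the 3 mm sink.

| Corner | Measured downward force | Approximate time pressed |
|---|---|---|
| Near left | 11–15 N | over 0.5 s |
| Far right | 5–6 N | over 0.6 s |
| Near right | 8–9 N | over 0.5 s |
| Far left | 5–6 N | over 0.6 s |

- **Last checks:** the final top view matches the first. The level moved less than 0.2 px, and the stool and bystanders show no visible shift. With the hand clear, the wrist force was back to sensor noise.
- **Near-left disagreement:** the corner went down only about 0.5 mm below the height at which the others stood firm. The tool also pushed forward there by about 6–9 N, which may have kept the stool from rocking. I did not test that or repeat the press.
- **Measurement disagreement:** two early fits of the seat outline, made on brightness and on colour, caught shadows and gave one side 13–16 mm too long. I used the saturation fit instead, which gave 291 × 200 mm against the stated 290 × 200 mm.

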